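# Wedge the leaning counter display level

### The job

The white stepped display on the counter has lost the rubber foot at its front left corner and leans down there. Slide the wooden wedge, thin end first, under its front edge just beside the bare stud and push gently until the display sits level and bears firmly on the wedge without rocking, then let go. Do not shove the display along the counter or handle it directly, upset the cups on it or disturb the other things.

Things in the scene. Friction and masses are not known exactly. Their poses are not given: they have to be found in the camera images.
- stand_edge (a point): where the wedge belongs: front lower edge of the white stepped display, 90 mm left of its middle, level with the underside of the base. x points in under the display (front to back), y to its left along the edge, z up, square to the base: upright when level. An aluminium kick strip along this edge hangs below this point by an unknown 0 to 8 mm; the wedge bears on its lower edge
- stand_mid (a point): middle of the underside of the display's base, axes as above. Display 246 mm front to back, 320 mm wide, 1.9 to 2.5 kg with goods. The lowest step is flush with the front and 45 mm above the underside (61 mm with goods on it); the next steps begin 80 and 160 mm behind it, 85 and 125 mm high plus goods. Once level, this point is 20 mm above the counter
- stand_stud (a point): bare steel stud at the display's front left corner, 11 mm across, 14 mm long; this point is at its root, 26 mm in from the front edge, 20 mm from the left side. The other corners have rubber feet 20 mm long, so it leans on stud, front right and back left foot; the back right foot hangs. Leaning, the strip at the wedge's place is about 6 to 14 mm above the counter; level, 12 to 20 mm
- stand_right_foot (a point): root of the front right rubber foot (20 mm across, like the others). Lifting the stud's corner takes a small, nearly steady push on the wedge (about 1 to 6 N, by weight and friction, while it slides); when the back right foot comes down the display is level and the push needed climbs steeply, by 3 N and more within 2 to 4 mm of travel. Pushing on a few mm more shoves it away
- wedge_grip (a point): plain beech wedge lying on the counter, 150 mm long, 40 mm wide, flat underneath, 3 mm thick at the thin end rising evenly (1 in 4) to 40 mm at the thick end, 120 g. This point is 25 mm from the thick end, mid-width, 14 mm above the underside: grip it here across its width from above. x points to the thin end, y across, z up. Left anywhere under the edge it holds by friction
- wedge_tip (a point): middle of the underside of the wedge at its thin end, axes as above
- tumbler_orange: lidded cup with orange lid, 66 mm across, 82 mm high, standing loose on the middle step; origin at the centre of its foot, z up
- tumbler_blue: lidded cup with blue lid, same size, beside the other; origin at the centre of its foot, z up
- gift_box: purple box with lid, 94 x 74 x 41 mm, loose on the counter; origin at the centre of its underside
- spool_green: green thread spool, 44 mm across, 62 mm high, standing on the counter; origin at the centre of its foot
- spool_blue: blue thread spool, same size; origin at the centre of its foot
- calculator: flat grey calculator, 150 x 85 x 18 mm, lying on the counter; origin at the centre of its underside
Not all that is in view belongs to the job. Of the things that look like the part that bears wedge_grip, the largest one is meant.

How it is judged:
By the outcome, as a careful person would: the job done as asked, in the order asked, and still so for the second after the job is handed in, with the robot touching nothing.
It also fails if it takes over 61 s, if anything falls off the work surface, if the arm or the gripper's body presses on something with over 40 N, if the wrist force passes 120 N, or if a joint passes its speed limit or range.

### The arm

A 6-joint arm with a two-finger parallel gripper is mounted at the origin on the work surface. World frame = base frame: x ahead of the robot, y to its left, z up, the work surface at z = 0. Lengths are in mm, angles in degrees, forces in N, time in s.
With the tool pointing down it reaches from about 300 to 850 mm from the base axis. Payload 4.2 kg.
Tool frame: the origin (TCP) lies midway between the tips of the shut fingers; the grasp point (between the pads) lies 19 mm behind it; y points along the fingers, z is the direction in which the jaws open and shut, and the axes are right-handed (so a half turn about y gives the same grasp; the last joint's range is limited). The gripper opens to 91 mm and grips with 3 to 60 N. Pads are 32 mm wide; open, the fingers measure 118 mm over their backs; the gripper's body (76 mm by 178 mm) begins 60 mm behind the grasp point.
Start: joints at [66.005, 18.312, 89.639, -0, 72.044, -1.146], TCP at [223.284, 529.894, 213.976] pointing down, gripper open.
Joint ranges: [-177.97, 177.97], [-48.28, 115.42], [12.27, 149.76], [-77.06, 257.06], [2.81, 150.46], [-146.56, 146.56]. Speed limits (degrees/s): [147.25, 147.25, 180, 180, 180, 180].

### API

Orientations are given as [roll, pitch, yaw] about the fixed x, y, z axes, in that order (R = Rz(yaw) Ry(pitch) Rx(roll)).
In Python, from workcell import env gives the robot as it stands.
- The arm moves only by the shell command python3 -m handwheel 'ROWS' [FORCE]. ROWS is JSON, a list of rows, each a list of 3 entries, a list of its own where there are three numbers: the opening, from 0 (shut) to 1 (fully open), then the shift along the tool's x, y, z in mm, then the turn, a rotation vector about the tool's x, y, z in degrees. A call has exactly 10 rows; each row shifts and turns the commanded pose from where the row before left it, along the tool's axes as they then stand; what a row does not reach is not made up. A row lasts 1/12 s, in which the tool goes at most 41.7 mm and 7.16 degrees, less where a joint would pass 70% of its speed; a pose out of reach is approached as far as the arm can. A call is refused whole if a number of a shift passes 41.7 or a number of a turn 7.16, either way. A call with a gripper value outside its range is refused whole. The fingers move at their own pace and stop on an object; FORCE is the grip in N (left out, the last holds). Time passes only in rows, so rows that do not move let the fingers close, or fill a call up. It gives the time, the measured TCP pose, the force and the opening at its end, in the units of the state.
- env.state(): the state, without advancing time (a new reading comes with each control period).
- env.grab_frame(name): name is "scene" or "top" or "wrist"; returns the picture (384x512x3 uint8, red, green, blue); there is no depth.
- env.camera_info(name): a dict with "fx", "fy", "cx", "cy" (pixels), "camera_from_world" (4x4, takes a point from world to camera coordinates); the wrist camera has in their place "mount" (4x4, takes a point from camera to tool coordinates, whose origin is the TCP and whose axes are the tool frame's). Camera axes: x right, y down, z forward; pixel columns grow to the right and rows downward; lengths in mm; the calibration is good to about 2 mm. A picture is of the moment at which its call begins: read the wrist's pose just before it. camera_info takes no time and is no camera call.
- env.job_done(): hands the job in, once; it reports no verdict.
Trained networks look in the newest picture that a camera, given by its name, has taken for a name from the list of things; names that differ only in an ending like _2 or _b are one class to them, and where a whole thing is asked for, a point or a joint stands for the part that bears it (a point fixed in the world has none). Each returns a list of dicts, best first, with "p" (0 to 1); they miss things now and then, are a little off and sometimes report something else, mostly with a low value. They report only what shows in the picture. A call takes as long as a camera call. They do not tell look-alikes from the thing itself.
- env.masks_of(camera, label): "region" (384x512 bool, what is visible of it) and "location" ([column, row] in pixels, amid what is visible of it).
The state is a dict: "time_s": time; "qpos": joint angles; "qvel": joint speeds; "effort": joint torques, N m; "ee_pos": TCP position; "ee_rot": TCP orientation; "force": force on the tool from outside, world axes, zero at the start; "torque": the same for the moment, N m; "gripper_width": finger opening in mm.
Only numpy, scipy, OpenCV 4.12 (cv2) and the standard library are available. Lean on these libraries where they do the work, as an engineer would, in place of code of your own. Each camera call takes 0.05 s, during which the arm holds its last target.

## Working session

There is one attempt and no reset: what is moved stays moved. The work goes in short steps, Python scripts to look and compute and a shell command to move; the robot and the scene stay as the last step left them, time stands still between calls to the robot, and variables do not carry over. Pictures are saved under pics/ and viewed, and the job is handed in when it is done.

```bash
mkdir -p pics; ls; python3 - <<'E'
from workcell import env
import cv2
for n in ("scene","top","wrist"):
    im=env.grab_frame(n); cv2.imwrite(f"pics/{n}0.png",im[:,:,::-1])
    print(n,env.camera_info(n))
print(env.state())
E
```

```text
pics
scene {'fx': 425.42823478170266, 'fy': 425.42823478170266, 'cx': 254.89829045962517, 'cy': 189.93560443727304, 'camera_from_world': array([[ 8.53281035e-02,  9.96344155e-01, -4.17599663e-03,
        -6.15038545e+01],
       [ 5.42594066e-01, -4.99828531e-02, -8.38506645e-01,
        -1.94244371e+02],
       [-8.35649924e-01,  6.92823109e-02, -5.44875368e-01,
         1.68181294e+03],
       [ 0.00000000e+00,  0.00000000e+00,  0.00000000e+00,
         1.00000000e+00]])}
top {'fx': 500.074744300538, 'fy': 500.074744300538, 'cx': 255.91384834624978, 'cy': 193.70306109028357, 'camera_from_world': array([[ 2.10976921e-02, -9.99656329e-01, -1.55599202e-02,
         2.94483627e+01],
       [-9.84724495e-01, -1.80869983e-02, -1.73177742e-01,
         5.13141760e+02],
       [ 1.72836793e-01,  1.89758853e-02, -9.84767667e-01,
         1.74404092e+03],
       [ 0.00000000e+00,  0.00000000e+00,  0.00000000e+00,
         1.00000000e+00]])}
wrist {'fx': 321.28624580714586, 'fy': 321.28624580714586, 'cx': 251.43981936736577, 'cy': 196.74640118951166, 'mount': array([[ 5.47795387e-04,  9.65599
[... 263 characters left out ...]
  0.00000000e+00,
         1.00000000e+00]])}
{'time_s': 0.15, 'qpos': array([ 6.60058679e+01,  1.83439776e+01,  8.96886677e+01,  9.71207843e-04,
        7.20422259e+01, -1.14595877e+00]), 'qvel': array([-0.03788428, -0.24801174, -0.15431476, -0.02211847, -0.01817876,
       -0.11417429]), 'effort': array([-9.40360724e-05, -4.12768579e+01, -2.32157868e+01,  7.27784028e-02,
        4.34427056e-02, -9.36563970e-05]), 'ee_pos': array([223.11725835, 529.56135994, 213.31727808]), 'ee_rot': array([-9.00748377e+01,  2.42069642e-03, -2.28484750e+01]), 'force': array([ 0.12893739, -0.67847569,  0.9254605 ]), 'torque': array([ 0.01969529, -0.00569603, -0.00965429]), 'gripper_width': 91.31681850707551}
```

View pics/scene0.png

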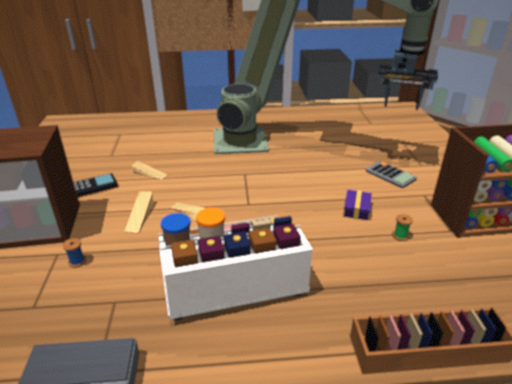

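View pics/top0.png

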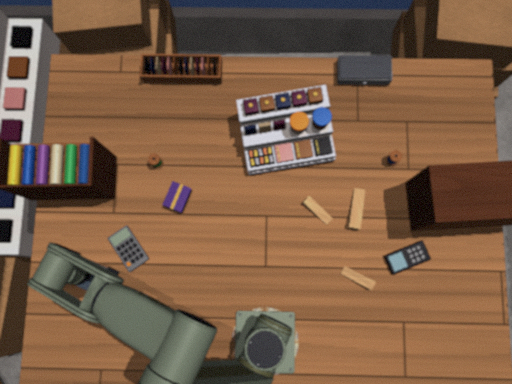

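View pics/wrist0.png

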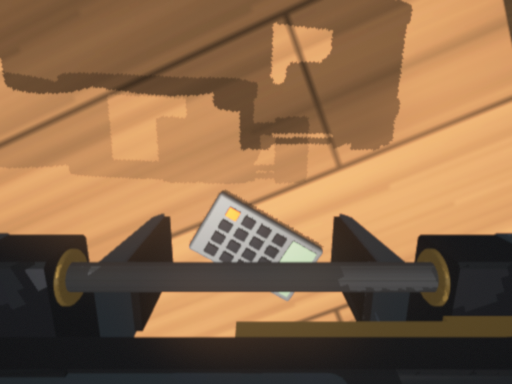

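```bash
cat > h.py <<'E'
import numpy as np, cv2
from scipy.spatial.transform import Rotation as R
from workcell import env
def tool():
    s=env.state(); T=np.eye(4); T[:3,:3]=R.from_euler('xyz',s['ee_rot'],degrees=True).as_matrix(); T[:3,3]=s['ee_pos']; return T
def cam(n,T=None):
    c=env.camera_info(n); K=np.array([[c['fx'],0,c['cx']],[0,c['fy'],c['cy']],[0,0,1]])
    if n=='wrist': W=(tool() if T is None else T)@c['mount']
    else: W=np.linalg.inv(c['camera_from_world'])
    return K,W
def p2w(n,px,z=0,T=None):
    K,W=cam(n,T); px=np.atleast_2d(px).astype(float)
    d=(W[:3,:3]@np.linalg.inv(K)@np.c_[px,np.ones(len(px))].T).T
    return W[:3,3]+d*((z-W[2,3])/d[:,2])[:,None]
def w2p(n,P,T=None):
    K,W=cam(n,T); P=np.atleast_2d(P); q=(P-W[:3,3])@W[:3,:3]; q=(K@q.T).T; return q[:,:2]/q[:,2:]
E
python3 - <<'E'
from h import *
np.set_printoptions(precision=1,suppress=True)
print(p2w('top',[[247,172],[335,163],[264,171]],20))
for l in ['wedge_grip','stand_mid']:
    for d in env.masks_of('top',l):
        c=max(cv2.findContours(d['region'].astype('uint8'),0,2)[0],key=cv2.contourArea)
        b=cv2.boxPoints(cv2.minAreaRect(c)); print(l,d['p'],d['location'],b.tolist()); print(p2w('top',b,0))
print(tool())
im=env.grab_frame('top'); c=cv2.resize(im[70:240,220:400],None,fx=4,fy=3.5,interpolation=2)
cv2.imwrite('pics/topc.png',c[:,:,::-1])
E
```

```text
[[ 596.8   74.4   20. ]
 [ 636.2 -246.9   20. ]
 [ 601.7   12.3   20. ]]
wedge_grip 0.74 [317.8, 208.3] [[301.85150146484375, 202.2089385986328], [308.34295654296875, 195.3758087158203], [331.9434814453125, 217.7963104248047], [325.4520263671875, 224.6294403076172]]
[[ 491.9 -128.     0. ]
 [ 517.7 -151.6    0. ]
 [ 436.7 -237.4    0. ]
 [ 411.3 -213.8    0. ]]
wedge_grip 0.61 [356.9, 209.6] [[346.739990234375, 227.81997680664062], [352.5999755859375, 186.79998779296875], [366.17999267578125, 188.739990234375], [360.32000732421875, 229.75997924804688]]
[[ 401.2 -290.5    0. ]
 [ 552.6 -313.5    0. ]
 [ 546.2 -363.     0. ]
 [ 395.1 -339.4    0. ]]
wedge_grip 0.53 [355.9, 276.7] [[339.345947265625, 272.9537048339844], [343.89892578125, 264.8233947753906], [374.4105224609375, 281.9098815917969], [369.8575439453125, 290.0401916503906]]
[[ 239.4 -262.6    0. ]
 [ 268.4 -279.1    0. ]
 [ 210.6 -386.4    0. ]
 [ 181.9 -369.8    0. ]]
stand_mid 0.81 [281.9, 138.3] [[234.67564392089844, 99.0540542602539], [324.9999694824219, 84.0], [337.64862060546875, 159.89190673828125], [247.32431030273438, 174.94595336914062]]
[[ 883.8  128.8    0. ]
 [ 949.2 -213.6    0. ]
 [ 653.  -259.6    0. ]
 [ 590.1   73.7    0. ]]
[[  0.9  -0.    0.4 223.2]
 [ -0.4  -0.    0.9 529.7]
 [  0.   -1.   -0.  213.6]
 [  0.    0.    0.    1. ]]
```

View pics/topc.png

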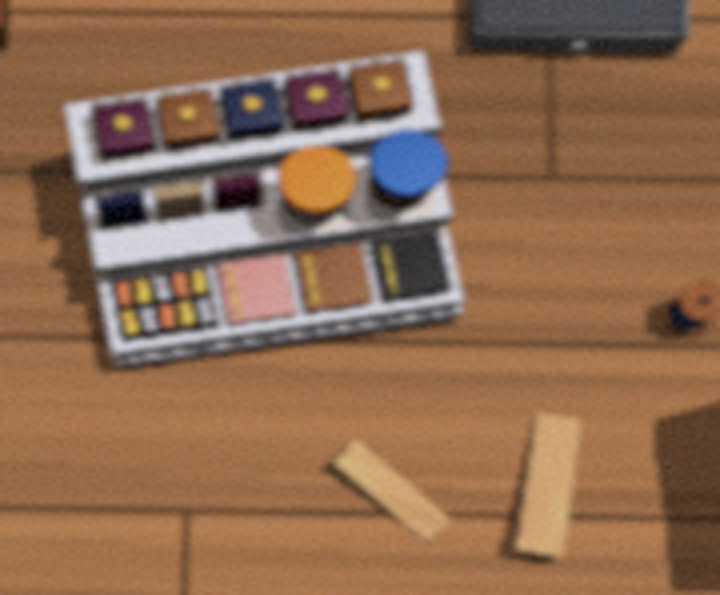

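```bash
python3 -m handwheel '[[1,[0,0,0],[0,-7.1,0]],[1,[0,0,0],[0,-7.1,0]],[1,[17.4,0,-34.6],[0,0,0]],[1,[17.4,0,-34.6],[0,0,0]],[1,[17.4,0,-34.6],[0,0,0]],[1,[17.4,0,-34.6],[0,0,0]],[1,[17.4,0,-34.6],[0,0,0]],[1,[17.4,0,-34.6],[0,0,0]],[1,[17.4,0,-34.6],[0,0,0]],[1,[17.4,0,-34.6],[0,0,0]]]'
python3 -m handwheel '[[1,[17.4,0,-34.6],[0,0,0]],[1,[17.4,0,-34.6],[0,0,0]],[1,[17.4,0,-34.6],[0,0,0]],[1,[17.4,0,-34.6],[0,0,0]],[1,[17.4,0,-34.6],[0,0,0]],[1,[17.4,0,-34.6],[0,0,0]],[1,[17.4,0,-34.6],[0,0,0]],[1,[17.4,0,-34.6],[0,0,0]],[1,[3.4,0,-36.8],[0,0,0]],[1,[3.4,0,-36.8],[0,0,0]]]'
```

```text
time_s: 1.13
ee_pos: [319.3, 233.6, 214.1]
ee_rot: [-90.0, -0.0, -8.6]
force: [0.7, -1.0, 0.0]
gripper_width: 91.3
time_s: 1.97
ee_pos: [411.1, -135.1, 214.0]
ee_rot: [-90.0, -0.0, -8.7]
force: [-0.1, 0.5, -0.1]
gripper_width: 91.0
```

```bash
python3 -m handwheel '[[1,[3.4,0,-36.8],[0,0,0]],[1,[3.4,0,-36.8],[0,0,0]],[1,[3.4,0,-36.8],[0,0,0]],[1,[3.4,0,-36.8],[0,0,0]],[1,[3.4,0,-36.8],[0,0,0]],[1,[0,0,0],[0,0,0]],[1,[0,0,0],[0,0,0]],[1,[0,0,0],[0,0,0]],[1,[0,0,0],[0,0,0]],[1,[0,0,0],[0,0,0]]]'
python3 - <<'E'
from h import *
np.set_printoptions(precision=1,suppress=True)
T=tool(); print(T[:3,3],env.state()['ee_rot'])
im=env.grab_frame('wrist'); cv2.imwrite('pics/w1.png',im[:,:,::-1])
for d in env.masks_of('wrist','wedge_grip'):
    c=max(cv2.findContours(d['region'].astype('uint8'),0,2)[0],key=cv2.contourArea)
    b=cv2.boxPoints(cv2.minAreaRect(c)); print(d['p'],d['location'],b.tolist()); print(p2w('wrist',b,0,T))
E
```

```text
time_s: 2.8
ee_pos: [400.2, -316.3, 214.1]
ee_rot: [-90.0, -0.0, -8.6]
force: [0.2, 1.0, 0.6]
gripper_width: 91.0
[ 400.2 -316.3  214.1] [-90.   -0.   -8.6]
0.96 [226.9, 16.6] [[152.26443481445312, 7.402074813842773], [164.8536376953125, -26.662790298461914], [278.6773376464844, 15.402490615844727], [266.088134765625, 49.46735382080078]]
[[ 206.7 -395.3    0. ]
 [ 177.6 -374.9    0. ]
 [ 234.6 -262.2    0. ]
 [ 266.2 -280.3    0. ]]
0.73 [253.8, 214.0] [[238.0, 171.0], [274.0, 171.0], [274.0, 261.0], [238.0, 261.0]]
[[ 396.1 -332.8    0. ]
 [ 402.6 -289.5    0. ]
 [ 521.5 -305.2    0. ]
 [ 514.4 -352.     0. ]]
0.57 [369.2, 210.6] [[317.50115966796875, 191.71629333496094], [333.18096923828125, 168.39756774902344], [421.27923583984375, 227.6360321044922], [405.59942626953125, 250.9547576904297]]
[[ 436.5 -239.7    0. ]
 [ 410.2 -218.     0. ]
 [ 503.4 -113.3    0. ]
 [ 532.9 -133.9    0. ]]
```

View pics/w1.png

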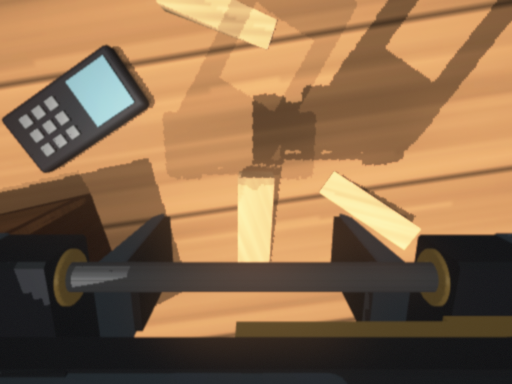

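```bash
python3 - <<'E'
from h import *
im=cv2.imread('pics/w1.png'); c=cv2.resize(im[155:270,210:300],None,fx=6,fy=5,interpolation=2); cv2.imwrite('pics/w1c.png',c)
E
```

```text
(no output)
```

View pics/w1c.png

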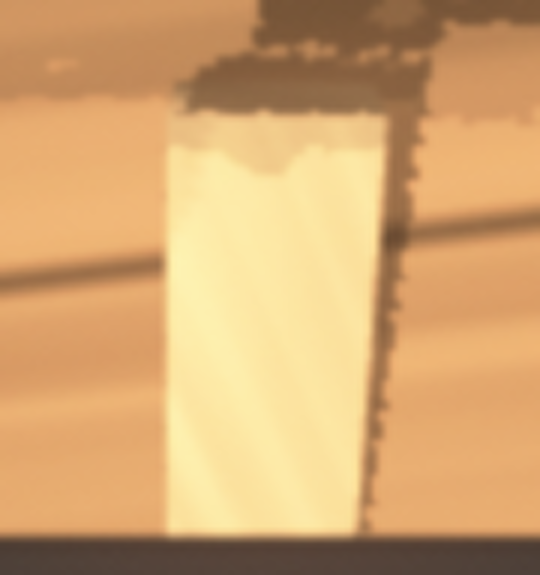

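```bash
python3 - <<'E'
from h import *
np.set_printoptions(precision=1,suppress=True)
from scipy.optimize import least_squares
T=tool()
a=p2w('wrist',[[238,177.4],[274.5,177.4]],40,T); print(a)
print(p2w('wrist',[[256,172.6]],0,T))
# fit: side lines
def pts(v):
    x,y,th=v; c,s=np.cos(th),np.sin(th); Rm=np.array([[c,-s],[s,c]])
    out=[]
    for u,w in [(0,-20),(0,20)]: out.append([*(Rm@[u,w]+[x,y]),40])
    for u,w in [(113,-20),(113,20)]: out.append([*(Rm@[u,w]+[x,y]),40-37/150*113])
    return w2p('wrist',out,T)
def f(v):
    p=pts(v); r=list((p[:2]-[[238,177.4],[274.5,177.4]]).ravel())
    # image left = -y
    for q,col in ((p[2],238),(p[3],270)): r.append(q[0]-col)
    return r
s=least_squares(f,[398,-315,-.15]); print(s.x,np.degrees(s.x[2]),s.fun,pts(s.x))
x,y,th=s.x
for u in (0,25,150): print(u,x+u*np.cos(th),y+u*np.sin(th))
E
```

```text
[[ 396.2 -331.5   40. ]
 [ 402.2 -291.9   40. ]]
[[ 401.5 -311.7    0. ]]
[ 399.2 -311.7   -0.2] -9.544361400727087 [-0.  -0.3 -0.1  0.3  0.3 -0.2] [[238.  177.1]
 [274.4 177.7]
 [238.3 259.9]
 [269.8 260.4]]
0 399.1598850784469 -311.73497552585496
25 423.8138230135763 -315.8802552861108
150 547.0835126892234 -336.60665408739004
```

```bash
python3 -m handwheel '[[0.75,[0,0,0],[0,0.9,0]],[0.75,[4,30,0.7],[0,0,0]],[0.75,[4,30,0.7],[0,0,0]],[0.75,[4,30,0.7],[0,0,0]],[0.75,[4,30,0.7],[0,0,0]],[0.75,[4,30,0.7],[0,0,0]],[0.75,[4,30,0.7],[0,0,0]],[0.75,[0,14,0],[0,0,0]],[0.75,[0,10,0],[0,0,0]],[0.75,[0,0,0],[0,0,0]]]' 25
python3 - <<'E'
from h import *
im=env.grab_frame('wrist'); cv2.imwrite('pics/w2.png',im[:,:,::-1])
E
```

```text
time_s: 3.73
ee_pos: [423.5, -316.3, 8.1]
ee_rot: [-89.9, 0.2, -9.5]
force: [-0.2, 0.1, -0.6]
gripper_width: 68.1
```

View pics/w2.png

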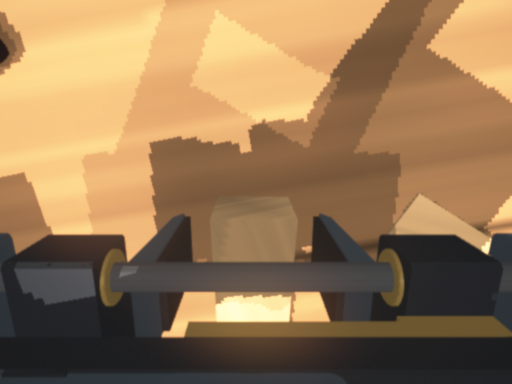

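```bash
python3 -m handwheel '[[0.75,[0,2,0],[0,0,0]],[0.75,[0,0,0],[0,0,0]],[0.2,[0,0,0],[0,0,0]],[0.2,[0,0,0],[0,0,0]],[0.2,[0,0,0],[0,0,0]],[0.2,[0,0,0],[0,0,0]],[0.2,[0,0,0],[0,0,0]],[0.2,[0,0,0],[0,0,0]],[0.2,[0,0,0],[0,0,0]],[0.2,[0,0,0],[0,0,0]]]' 30
```

```text
time_s: 4.62
ee_pos: [424.5, -317.4, 8.2]
ee_rot: [-90.0, -0.0, -9.6]
force: [-1.3, 0.3, 5.1]
gripper_width: 40.2
```

```bash
python3 -m handwheel '[[0.2,[0,-10,0],[0,0,0]],[0.2,[0,-30,0],[0,-5.5,0]],[0.2,[0,-40,0],[0,-5.5,0]],[0.2,[0,-40,0],[0,-5.5,0]],[0.2,[0,-40,0],[0,0,0]],[0.2,[0,-40,0],[0,0,0]],[0.2,[0,-40,0],[0,0,0]],[0.2,[18.5,-10,36.4],[0,0,0]],[0.2,[18.5,0,36.4],[0,0,0]],[0.2,[18.5,0,36.4],[0,0,0]]]' 40
python3 -m handwheel '[[0.2,[18.5,0,36.4],[0,0,0]],[0.2,[18.5,0,36.4],[0,0,0]],[0.2,[18.5,0,36.4],[0,0,0]],[0.2,[18.5,0,36.4],[0,0,0]],[0.2,[18.5,0,36.4],[0,0,0]],[0.2,[0,0,0],[0,0,0]],[0.2,[0,0,0],[0,0,0]],[0.2,[0,0,0],[0,0,0]],[0.2,[0,0,0],[0,0,0]],[0.2,[0,0,0],[0,0,0]]]'
python3 - <<'E'
from h import *
np.set_printoptions(precision=1,suppress=True)
T=tool(); print(env.state()['force'])
im=env.grab_frame('wrist'); cv2.imwrite('pics/w3.png',cv2.resize(im[:,:,::-1],(800,600)))
for d in env.masks_of('wrist','stand_mid')[:1]:
    np.save('sm.npy',d['region']); print(d['p'],d['location'])
np.save('T3.npy',T)
E
```

```text
time_s: 5.45
ee_pos: [466.5, -202.0, 259.6]
ee_rot: [-90.1, -0.2, 6.8]
force: [1.3, 0.4, -1.4]
gripper_width: 39.7
time_s: 6.28
ee_pos: [535.5, -12.0, 258.0]
ee_rot: [-90.0, 0.0, 6.8]
force: [-0.4, -0.9, -0.6]
gripper_width: 39.8
[-0.4 -0.9 -0.6]
0.8 [103.6, 233.0]
```

View pics/w3.png

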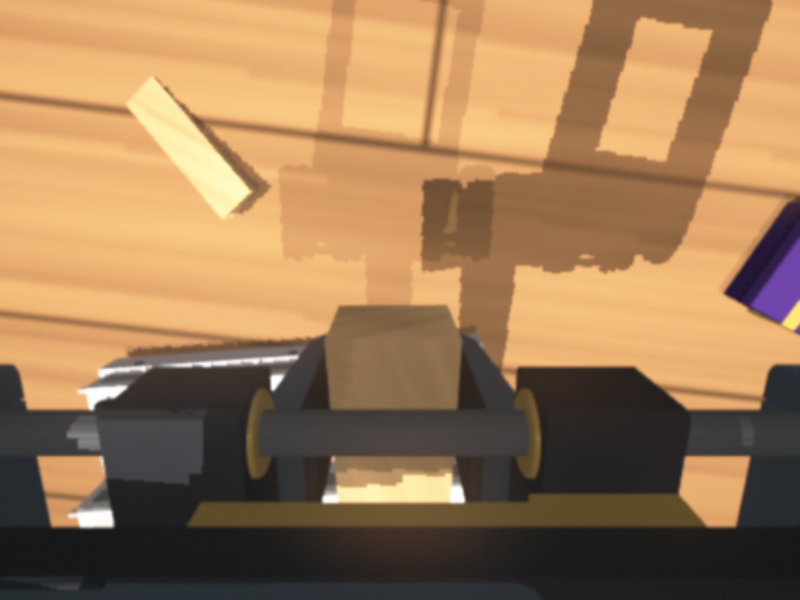

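```bash
python3 - <<'E'
from h import *
im=cv2.imread('pics/w3.png'); c=cv2.resize(im[310:420,70:340],None,fx=2.9,fy=4,interpolation=2); cv2.imwrite('pics/w3a.png',c)
c=cv2.resize(im[300:380,430:530],None,fx=6,fy=6,interpolation=2); cv2.imwrite('pics/w3b.png',c)
E
```

```text
(no output)
```

View pics/w3a.png

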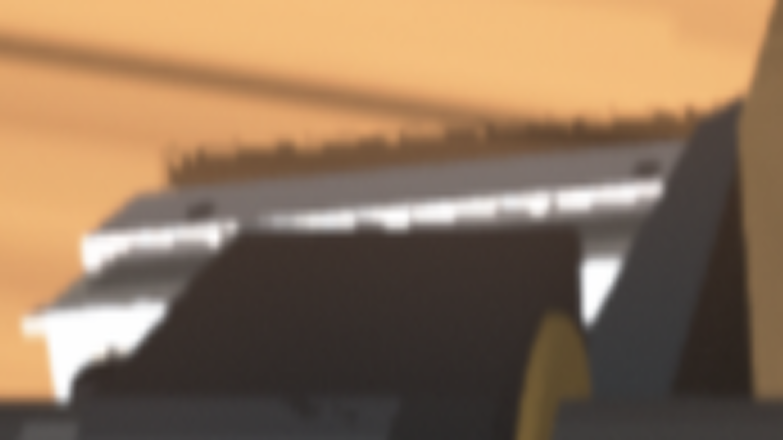

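View pics/w3b.png

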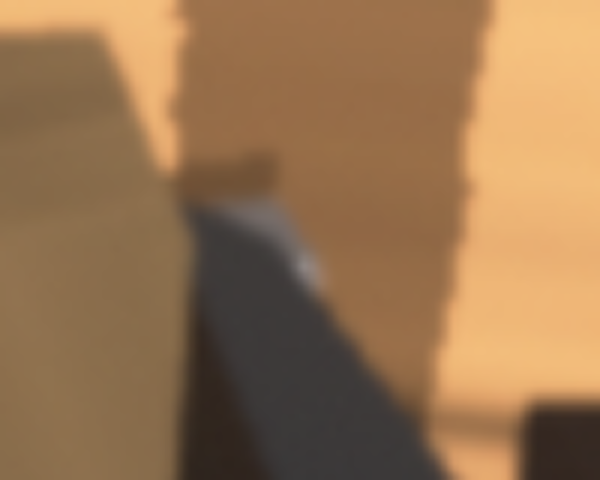

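```bash
python3 - <<'E'
from h import *
np.set_printoptions(precision=1,suppress=True)
T=np.load('T3.npy')
r=p2w('wrist',[[79,229.1]],16,T)[0];l=p2w('wrist',[[304,213.1]],10,T)[0]
print(r,l,np.linalg.norm(l-r))
d=(l-r)[:2]/np.linalg.norm((l-r)[:2]); m=(l+r)[:2]/2; print('yaw',np.degrees(np.arctan2(-d[0],d[1])),'edge',m+90*d,'mid',m)
print(w2p('top',[r,l]))
# wedge now
for u in (-25,0,125):
  print(u,(T[:3,3]+T[:3,0]*u))
print(w2p('wrist',[[*(T[:3,3]+T[:3,0]*-25)[:2]+T[:2,2]*k,T[2,3]-8+40] for k in (-20,20)],T)*800/512)
E
```

```text
[ 647.1 -237.5   16. ] [589.6  66.2  10. ] 309.15667532783345
yaw 10.728224426544084 edge [601.6   2.7] mid [618.3 -85.7]
[[332.3 160.3]
 [249.3 174.6]]
-25 [510.7 -15.  258. ]
0 [535.5 -12.  258. ]
125 [659.6   2.9 257.9]
[[326.9 342.3]
 [463.2 342.3]]
```

```bash
python3 - <<'E'
from h import *
np.set_printoptions(precision=1,suppress=True)
r=p2w('top',[[335,158.6]],16)[0];l=p2w('top',[[248.75,174.3]],10)[0]
d=(l-r)[:2];n=np.linalg.norm(d);d/=n; m=(l+r)[:2]/2; print(r,l,n,'yaw',np.degrees(np.arctan2(-d[0],d[1])),'edge',m+90*d,'mid',m)
E
```

```text
[ 653.8 -247.5   16. ] [590.5  68.1  10. ] 321.9202741948663 yaw 11.332638797059376 edge [604.4  -1.5] mid [622.1 -89.7]
```

```bash
python3 -m handwheel '[[0.2,[0,0,0],[0,-4.2,0]],[0.2,[-30.5,0,0],[0,0,0]],[0.2,[-30.5,0,0],[0,0,0]],[0.2,[-30.3,0,0],[0,0,0]],[0.2,[0,40,0],[0,0,0]],[0.2,[0,40,0],[0,0,0]],[0.2,[0,40,0],[0,0,0]],[0.2,[0,40,0],[0,0,0]],[0.2,[0,40,0],[0,0,0]],[0.2,[0,32,0],[0,0,0]]]'
python3 -m handwheel '[[0.2,[0,8,0],[0,0,0]],[0.2,[0,3,0],[0,0,0]],[0.2,[0,2,0],[0,0,0]],[0.2,[0,2,0],[0,0,0]],[0.2,[0,1,0],[0,0,0]],[0.2,[0,1,0],[0,0,0]],[0.2,[0,0.7,0],[0,0,0]],[0.2,[0,0,0],[0,0,0]],[0.2,[0,0,0],[0,0,0]],[0.2,[0,0,0],[0,0,0]]]'
python3 - <<'E'
from h import *
im=env.grab_frame('wrist'); cv2.imwrite('pics/w4.png',cv2.resize(im[:,:,::-1],(800,600)))
im=env.grab_frame('top'); cv2.imwrite('pics/t4.png',cv2.resize(im[70:250,180:380,::-1],(800,600),interpolation=2))
E
```

```text
time_s: 7.22
ee_pos: [445.3, -29.0, 23.9]
ee_rot: [-90.0, 0.1, 11.1]
force: [-0.6, 0.1, -2.5]
gripper_width: 39.8
time_s: 8.05
ee_pos: [446.5, -28.4, 8.4]
ee_rot: [-90.0, -0.0, 11.2]
force: [-0.5, 0.4, -0.9]
gripper_width: 39.5
```

View pics/w4.png

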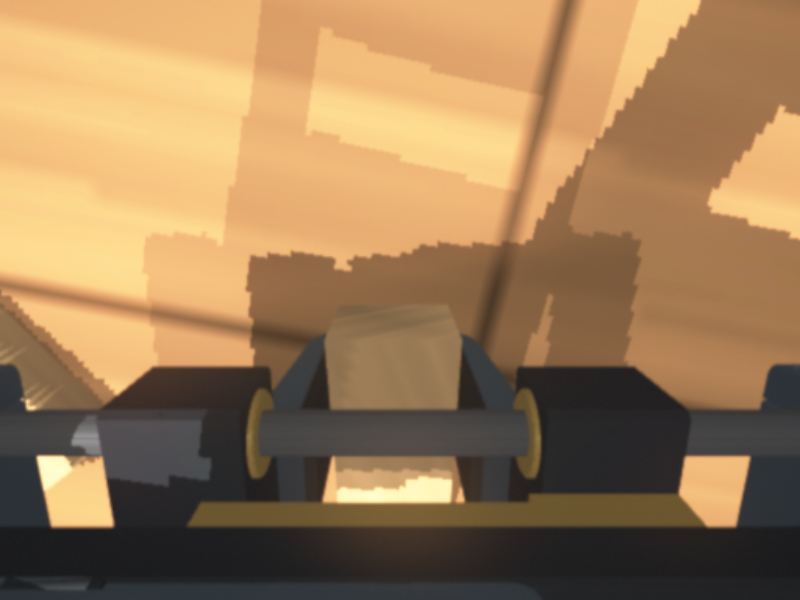

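View pics/t4.png

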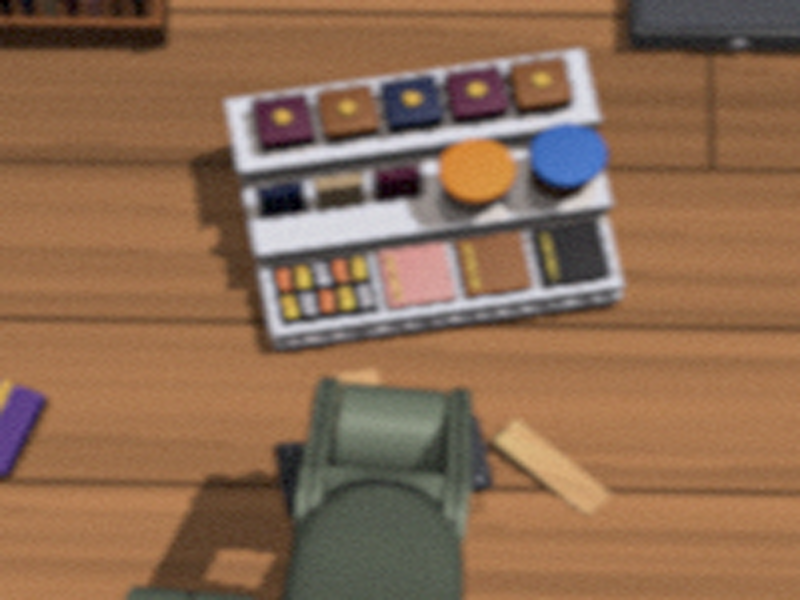

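```bash
python3 -m handwheel '[[0.2,[0,0.3,3],[0,0,0]],[0.2,[3,0,0],[0,0,0]],[0.2,[3,0,0],[0,0,0]],[0.2,[3,0,0],[0,0,0]],[0.2,[3,0,0],[0,0,0]],[0.2,[3,0,0],[0,0,0]],[0.2,[3,0,0],[0,0,0]],[0.2,[3,0,0],[0,0,0]],[0.2,[3,0,0],[0,0,0]],[0.2,[3,0,0],[0,0,0]]]'
python3 -m handwheel '[[0.2,[1.5,0,0],[0,0,0]],[0.2,[1.5,0,0],[0,0,0]],[0.2,[1.5,0,0],[0,0,0]],[0.2,[1.5,0,0],[0,0,0]],[0.2,[1.5,0,0],[0,0,0]],[0.2,[1.5,0,0],[0,0,0]],[0.2,[1.5,0,0],[0,0,0]],[0.2,[1.5,0,0],[0,0,0]],[0.2,[1.5,0,0],[0,0,0]],[0.2,[1.5,0,0],[0,0,0]]]'
python3 - <<'E'
from h import *
im=env.grab_frame('top'); cv2.imwrite('pics/t5.png',cv2.resize(im[70:250,180:380,::-1],(800,600),interpolation=2))
im=env.grab_frame('scene'); cv2.imwrite('pics/s5.png',cv2.resize(im[200:330,130:330,::-1],(800,520),interpolation=2))
E
```

```text
time_s: 8.98
ee_pos: [471.5, -20.0, 8.2]
ee_rot: [-90.0, 0.1, 11.2]
force: [-3.8, -0.3, 5.2]
gripper_width: 39.7
time_s: 9.82
ee_pos: [486.1, -17.2, 8.2]
ee_rot: [-90.0, 0.1, 11.2]
force: [-3.5, -1.0, 6.8]
gripper_width: 39.3
```

View pics/t5.png

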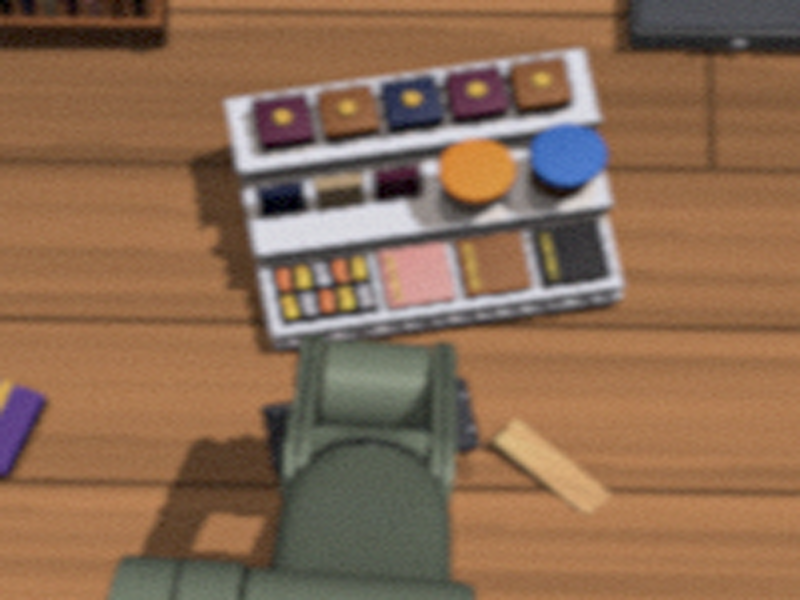

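View pics/s5.png

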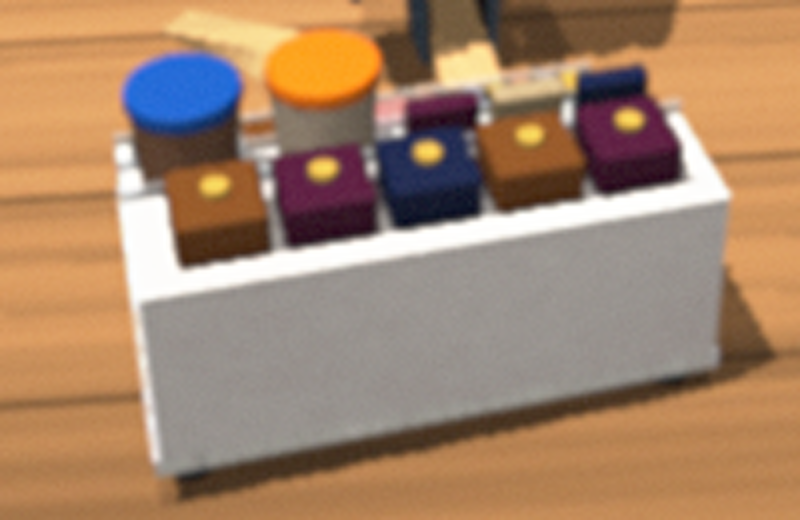

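```bash
python3 -m handwheel '[[0.2,[0,-0.25,0],[0,0,0]],[0.2,[1,0,0],[0,0,0]],[0.2,[1,0,0],[0,0,0]],[0.2,[1,0,0],[0,0,0]],[0.2,[1,0,0],[0,0,0]],[0.2,[1,0,0],[0,0,0]],[0.2,[1,0,0],[0,0,0]],[0.2,[1,0,0],[0,0,0]],[0.2,[1,0,0],[0,0,0]],[0.2,[1,0,0],[0,0,0]]]'
```

```text
time_s: 10.75
ee_pos: [494.8, -15.7, 8.2]
ee_rot: [-90.0, 0.1, 11.2]
force: [-6.5, -1.5, 8.7]
gripper_width: 40.4
```

```bash
python3 -m handwheel '[[0.2,[0,-0.5,0],[0,0,0]],[0.2,[0,-0.5,0],[0,0,0]],[0.2,[0,0,0],[0,0,0]],[0.2,[0,0,0],[0,0,0]],[0.2,[0,0,0],[0,0,0]],[0.2,[0,0,0],[0,0,0]],[0.2,[0,0,0],[0,0,0]],[0.2,[0,0,0],[0,0,0]],[0.2,[0,0,0],[0,0,0]],[0.2,[0,0,0],[0,0,0]]]'
python3 - <<'E'
from h import *
s=env.state(); print(s['force'],s['torque'],s['ee_pos'],s['ee_rot'])
E
```

```text
time_s: 11.58
ee_pos: [495.3, -15.6, 8.8]
ee_rot: [-90.0, 0.1, 11.2]
force: [-1.7, -1.1, -4.5]
gripper_width: 39.8
[-1.67791633 -1.09928372 -4.47234216] [-0.20290087  0.80321549 -0.00586115] [495.30346247 -15.5595211    8.81045657] [-8.99801084e+01  7.06777500e-02  1.11563312e+01]
```

```bash
python3 -m handwheel '[[0.2,[0,0.35,0],[0,0,0]],[0.2,[0,0,0],[0,0,0]],[0.2,[0,0,0],[0,0,0]],[0.2,[1,0,0],[0,0,0]],[0.2,[1,0,0],[0,0,0]],[0.2,[1,0,0],[0,0,0]],[0.2,[1,0,0],[0,0,0]],[0.2,[1,0,0],[0,0,0]],[0.2,[1,0,0],[0,0,0]],[0.2,[1,0,0],[0,0,0]]]'
python3 - <<'E'
from h import *
s=env.state(); print(s['force'],s['torque'],s['ee_pos'],s['ee_rot'])
E
```

```text
time_s: 12.42
ee_pos: [502.7, -14.2, 8.6]
ee_rot: [-90.0, 0.0, 11.2]
force: [-4.3, -0.9, -4.6]
gripper_width: 39.8
[-4.2625668  -0.89630495 -4.55462439] [-0.20663735  1.17817022  0.02575439] [502.6584093  -14.19315482   8.62666003] [-8.99897101e+01  1.99953010e-02  1.11508778e+01]
```

```bash
python3 -m handwheel '[[0.2,[0,0.2,0],[0,0,0]],[0.2,[0,0,0],[0,0,0]],[0.2,[1,0,0],[0,0,0]],[0.2,[1,0,0],[0,0,0]],[0.2,[1,0,0],[0,0,0]],[0.2,[1,0,0],[0,0,0]],[0.2,[1,0,0],[0,0,0]],[0.2,[1,0,0],[0,0,0]],[0.2,[1,0,0],[0,0,0]],[0.2,[1,0,0],[0,0,0]]]'
python3 - <<'E'
from h import *
s=env.state(); print(s['force'],s['torque'],s['ee_pos'],s['ee_rot'])
im=env.grab_frame('top'); cv2.imwrite('pics/t6.png',cv2.resize(im[70:250,180:380,::-1],(800,600),interpolation=2))
im=env.grab_frame('scene'); cv2.imwrite('pics/s6.png',cv2.resize(im[200:330,130:330,::-1],(800,520),interpolation=2))
E
```

```text
time_s: 13.25
ee_pos: [510.5, -12.6, 8.5]
ee_rot: [-90.0, 0.0, 11.1]
force: [-4.3, -2.1, -4.4]
gripper_width: 39.5
[-4.25633235 -2.13899864 -4.41488339] [-0.16377715  1.14007157  0.01357167] [510.54992879 -12.64086991   8.51427299] [-8.99909054e+01  1.21862951e-02  1.11482525e+01]
```

View pics/s6.png

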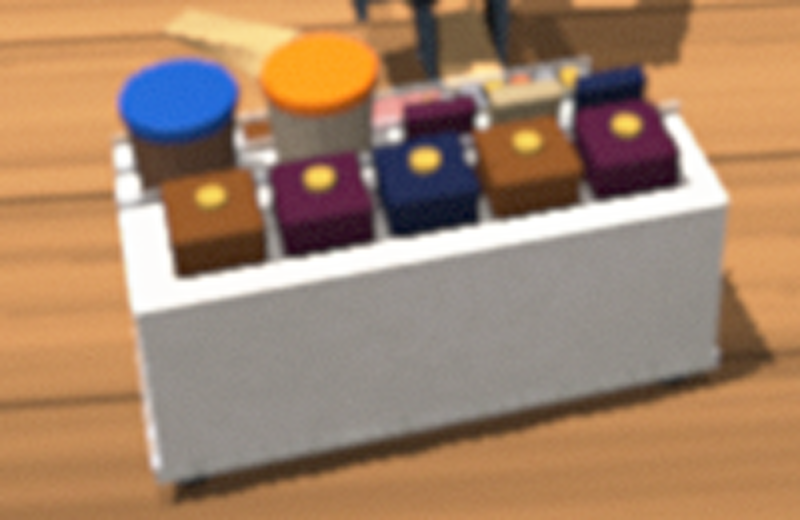

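```bash
python3 -m handwheel '[[0.2,[0.4,0,0],[0,0,0]],[0.2,[0.4,0,0],[0,0,0]],[0.2,[0.4,0,0],[0,0,0]],[0.2,[0.4,0,0],[0,0,0]],[0.2,[0.4,0,0],[0,0,0]],[0.2,[0,0,0],[0,0,0]],[0.2,[0,0,0],[0,0,0]],[0.2,[0,0,0],[0,0,0]],[0.2,[0,0,0],[0,0,0]],[0.2,[0,0,0],[0,0,0]]]'
python3 - <<'E'
from h import *
s=env.state(); print(s['force'],s['torque'],s['ee_pos'],s['ee_rot'])
E
python3 -m handwheel '[[0.2,[0.4,0,0],[0,0,0]],[0.2,[0.4,0,0],[0,0,0]],[0.2,[0.4,0,0],[0,0,0]],[0.2,[0.4,0,0],[0,0,0]],[0.2,[0.4,0,0],[0,0,0]],[0.2,[0,0,0],[0,0,0]],[0.2,[0,0,0],[0,0,0]],[0.2,[0,0,0],[0,0,0]],[0.2,[0,0,0],[0,0,0]],[0.2,[0,0,0],[0,0,0]]]'
python3 - <<'E'
from h import *
s=env.state(); print(s['force'],s['torque'],s['ee_pos'],s['ee_rot'])
E
```

```text
time_s: 14.18
ee_pos: [512.6, -12.3, 8.5]
ee_rot: [-90.0, -0.0, 11.2]
force: [-2.8, -1.8, -4.2]
gripper_width: 39.4
[-2.83444447 -1.78079713 -4.19807378] [-0.19435157  1.1013999   0.03164988] [512.6290724  -12.26290867   8.54204757] [-8.99966666e+01 -1.32223235e-02  1.11512347e+01]
time_s: 15.02
ee_pos: [514.6, -11.9, 8.5]
ee_rot: [-90.0, -0.0, 11.1]
force: [-3.8, -0.7, -4.9]
gripper_width: 39.6
[-3.76465168 -0.7188456  -4.87060064] [-0.15779908  1.02581421  0.02437333] [514.59175734 -11.87316581   8.54230688] [-8.99952188e+01 -1.29836070e-02  1.11496692e+01]
```

```bash
python3 -m handwheel '[[0.2,[0.4,0.15,0],[0,0,0]],[0.2,[0.4,0,0],[0,0,0]],[0.2,[0.4,0,0],[0,0,0]],[0.2,[0.4,0,0],[0,0,0]],[0.2,[0.4,0,0],[0,0,0]],[0.2,[0.4,0,0],[0,0,0]],[0.2,[0,0,0],[0,0,0]],[0.2,[0,0,0],[0,0,0]],[0.2,[0,0,0],[0,0,0]],[0.2,[0,0,0],[0,0,0]]]'
python3 - <<'E'
from h import *
s=env.state(); print(s['force'],s['torque'],s['ee_pos'],s['ee_rot'])
im=env.grab_frame('scene'); cv2.imwrite('pics/s7.png',cv2.resize(im[200:330,130:330,::-1],(800,520),interpolation=2))
E
```

```text
time_s: 15.85
ee_pos: [516.7, -11.5, 8.5]
ee_rot: [-90.0, 0.0, 11.1]
force: [-4.7, -0.8, -4.3]
gripper_width: 39.5
[-4.71311465 -0.77536914 -4.28199055] [-0.15294918  1.18130844  0.00310113] [516.69778572 -11.46185362   8.45126173] [-8.99938525e+01  1.22398621e-02  1.11485256e+01]
```

View pics/s7.png

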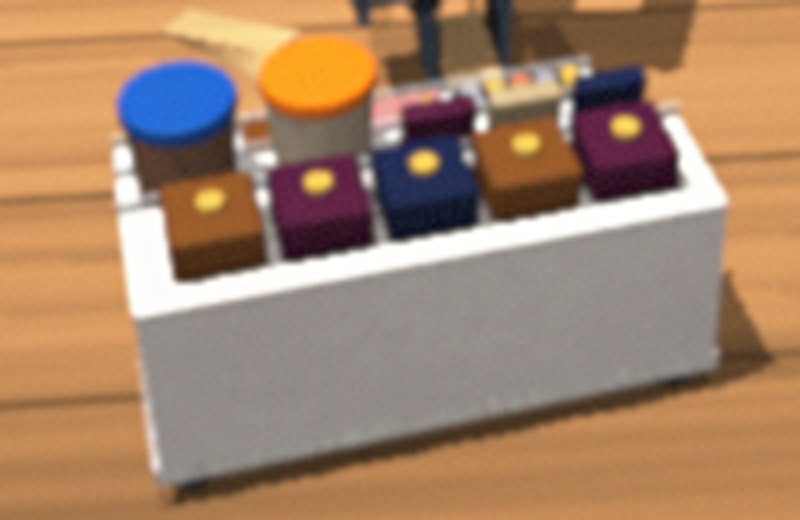

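```bash
cat > chk.py <<'E'
from h import *
import glob,sys
s=env.state(); print(s['force'].round(2),s['torque'].round(2),s['ee_pos'].round(1))
im=env.grab_frame('scene'); g=cv2.cvtColor(im,cv2.COLOR_RGB2GRAY)
import os
i=len(glob.glob('pics/f_*.png')); cv2.imwrite(f'pics/f_{i:02d}.png',g)
g0=cv2.imread('pics/f_00.png',0)
# box tops near back: track points from frame 0
pts=np.float32([[182,249],[210,246],[236,243],[262,240],[288,236],[173,224],[167,318],[308,290],[163,305]]).reshape(-1,1,2)
q,st,_=cv2.calcOpticalFlowPyrLK(g0,g,pts,None,winSize=(15,15),maxLevel=1)
print((q-pts).reshape(-1,2).round(2).tolist())
E
python3 chk.py
python3 -m handwheel '[[0.2,[0.4,0.1,0],[0,0,0]],[0.2,[0.4,0,0],[0,0,0]],[0.2,[0.4,0,0],[0,0,0]],[0.2,[0.4,0,0],[0,0,0]],[0.2,[0.4,0,0],[0,0,0]],[0.2,[0,0,0],[0,0,0]],[0.2,[0,0,0],[0,0,0]],[0.2,[0,0,0],[0,0,0]],[0.2,[0,0,0],[0,0,0]],[0.2,[0,0,0],[0,0,0]]]'
python3 chk.py
```

```text
[-4.2  -1.23 -3.55] [-0.17  1.14  0.03] [516.7 -11.4   8.5]
[[0.0, 0.0], [0.0, 0.0], [0.0, 0.0], [0.0, 0.0], [0.0, 0.0], [0.0, 0.0], [0.0, 0.0], [0.0, 0.0], [0.0, 0.0]]
time_s: 16.78
ee_pos: [518.4, -11.1, 8.4]
ee_rot: [-90.0, 0.0, 11.1]
force: [-5.1, -2.0, -2.1]
gripper_width: 40.0
[-5.13 -1.97 -2.06] [-0.22  1.17 -0.01] [518.4 -11.1   8.4]
[[-0.10000000149011612, 0.30000001192092896], [-0.05000000074505806, 0.1899999976158142], [-0.18000000715255737, 0.12999999523162842], [-0.029999999329447746, 0.20999999344348907], [0.009999999776482582, 0.10000000149011612], [0.17000000178813934, 0.11999999731779099], [-0.05000000074505806, 0.05000000074505806], [0.1599999964237213, -0.05000000074505806], [-0.05000000074505806, 0.09000000357627869]]
```

```bash
python3 -m handwheel '[[0.2,[0.4,0,0],[0,0,0]],[0.2,[0.4,0,0],[0,0,0]],[0.2,[0.4,0,0],[0,0,0]],[0.2,[0.3,0,0],[0,0,0]],[0.2,[0,0,0],[0,0,0]],[0.2,[0,0,0],[0,0,0]],[0.2,[0,0,0],[0,0,0]],[0.2,[0,0,0],[0,0,0]],[0.2,[0,0,0],[0,0,0]],[0.2,[0,0,0],[0,0,0]]]'
python3 chk.py
```

```text
time_s: 17.67
ee_pos: [518.9, -10.9, 8.4]
ee_rot: [-90.0, 0.1, 11.1]
force: [-7.8, -1.9, 0.1]
gripper_width: 39.7
[-7.78 -1.88  0.13] [-0.3   1.35 -0.04] [518.9 -10.9   8.4]
[[-0.17000000178813934, 0.3400000035762787], [-0.05999999865889549, 0.23000000417232513], [-0.2199999988079071, 0.20999999344348907], [-0.029999999329447746, 0.23000000417232513], [0.009999999776482582, 0.10000000149011612], [0.1599999964237213, 0.1899999976158142], [-0.09000000357627869, 0.07999999821186066], [0.18000000715255737, -0.05000000074505806], [-0.03999999910593033, 0.18000000715255737]]
```

```bash
python3 -m handwheel '[[0.2,[0.3,0,0],[0,0,0]],[0.2,[0.3,0,0],[0,0,0]],[0.2,[0.3,0,0],[0,0,0]],[0.2,[0.3,0,0],[0,0,0]],[0.2,[0,0,0],[0,0,0]],[0.2,[0,0,0],[0,0,0]],[0.2,[0,0,0],[0,0,0]],[0.2,[0,0,0],[0,0,0]],[0.2,[0,0,0],[0,0,0]],[0.2,[0,0,0],[0,0,0]]]'
python3 chk.py
```

```text
time_s: 18.55
ee_pos: [519.1, -10.8, 8.5]
ee_rot: [-90.0, 0.3, 11.1]
force: [-11.7, -2.2, 1.5]
gripper_width: 39.6
[-11.66  -2.22   1.53] [-0.38  1.53 -0.08] [519.1 -10.8   8.5]
[[-0.1599999964237213, 0.3400000035762787], [-0.05999999865889549, 0.23000000417232513], [-0.23000000417232513, 0.20999999344348907], [-0.019999999552965164, 0.23000000417232513], [0.019999999552965164, 0.12999999523162842], [-0.05000000074505806, 0.27000001072883606], [-0.05999999865889549, 0.15000000596046448], [0.14000000059604645, -0.03999999910593033], [-0.019999999552965164, 0.11999999731779099]]
```

```bash
python3 -m handwheel '[[0.2,[-0.5,0,0],[0,0,0]],[0.2,[-0.5,0,0],[0,0,0]],[0.2,[-0.5,0,0],[0,0,0]],[0.2,[0,0,0],[0,0,0]],[0.2,[0,0,0],[0,0,0]],[0.2,[0,0,0],[0,0,0]],[0.2,[0,0,0],[0,0,0]],[0.2,[0,0,0],[0,0,0]],[0.2,[0,0,0],[0,0,0]],[0.2,[0,0,0],[0,0,0]]]' 40
python3 chk.py
```

```text
time_s: 19.43
ee_pos: [519.1, -10.9, 8.4]
ee_rot: [-90.0, 0.1, 11.1]
force: [-6.3, -2.0, -1.8]
gripper_width: 39.9
[-6.31 -1.99 -1.76] [-0.18  1.2  -0.03] [519.1 -10.9   8.4]
[[-0.17000000178813934, 0.3400000035762787], [-0.05999999865889549, 0.23000000417232513], [-0.2199999988079071, 0.20999999344348907], [-0.019999999552965164, 0.23000000417232513], [0.019999999552965164, 0.14000000059604645], [-0.11999999731779099, 0.3199999928474426], [-0.07000000029802322, 0.09000000357627869], [0.10000000149011612, -0.05000000074505806], [-0.019999999552965164, 0.20999999344348907]]
```

```bash
python3 -m handwheel '[[0.2,[-0.5,0,0],[0,0,0]],[0.2,[-0.5,0,0],[0,0,0]],[0.2,[0,0,0],[0,0,0]],[0.2,[0,0,0],[0,0,0]],[0.45,[0,0,0],[0,0,0]],[0.5,[0,0,0],[0,0,0]],[0.55,[0,0,0],[0,0,0]],[0.6,[0,0,0],[0,0,0]],[0.65,[0,0,0],[0,0,0]],[0.7,[0,0,0],[0,0,0]]]' 20
python3 chk.py
```

```text
time_s: 20.32
ee_pos: [519.7, -11.0, 8.6]
ee_rot: [-90.0, -0.1, 11.1]
force: [-0.3, -0.2, 0.2]
gripper_width: 62.7
[-0.26 -0.17  0.15] [0.04 0.03 0.08] [519.7 -11.    8.6]
[[-0.11999999731779099, 0.3199999928474426], [-0.05999999865889549, 0.23000000417232513], [-0.23000000417232513, 0.2199999988079071], [-0.029999999329447746, 0.23000000417232513], [0.019999999552965164, 0.10000000149011612], [0.009999999776482582, 0.23000000417232513], [-0.019999999552965164, 0.17000000178813934], [0.10000000149011612, -0.03999999910593033], [0.0, 0.09000000357627869]]
```

Released cleanly. Rise straight up, then retreat for a look.

```bash
python3 -m handwheel '[[0.7,[0,-5,0],[0,0,0]],[0.7,[0,-15,0],[0,0,0]],[0.7,[0,-30,0],[0,0,0]],[0.7,[0,-35,0],[0,0,0]],[0.7,[0,-35,0],[0,0,0]],[0.7,[0,-35,0],[0,0,0]],[0.7,[-20,-30,0],[0,0,0]],[0.7,[-35,0,0],[0,0,0]],[0.7,[-35,0,0],[0,0,0]],[0.7,[-35,0,0],[0,0,0]]]'
python3 -m handwheel '[[0.7,[-35,0,0],[0,0,0]],[0.7,[-20,0,0],[0,0,0]],[0.7,[0,0,0],[0,0,0]],[0.7,[0,0,0],[0,0,0]],[0.7,[0,0,0],[0,0,0]],[0.7,[0,0,0],[0,0,0]],[0.7,[0,0,0],[0,0,0]],[0.7,[0,0,0],[0,0,0]],[0.7,[0,0,0],[0,0,0]],[0.7,[0,0,0],[0,0,0]]]'
python3 chk.py
python3 - <<'E'
from h import *
im=env.grab_frame('top'); cv2.imwrite('pics/t8.png',cv2.resize(im[70:250,180:380,::-1],(800,600),interpolation=2))
im=env.grab_frame('scene'); cv2.imwrite('pics/s8.png',cv2.resize(im[200:330,130:330,::-1],(800,520),interpolation=2))
im=env.grab_frame('wrist'); cv2.imwrite('pics/w8.png',cv2.resize(im[:,:,::-1],(800,600)))
E
```

```text
time_s: 21.2
ee_pos: [395.2, -35.3, 194.0]
ee_rot: [-90.0, -0.1, 11.2]
force: [-0.3, -0.2, -0.4]
gripper_width: 63.4
time_s: 22.03
ee_pos: [342.7, -45.8, 193.1]
ee_rot: [-90.0, 0.0, 11.2]
force: [-0.5, 0.1, -0.3]
gripper_width: 63.6
[-0.48  0.06 -0.29] [ 0.09 -0.01  0.  ] [342.7 -45.8 193.1]
[[-0.11999999731779099, 0.3400000035762787], [-0.05999999865889549, 0.2199999988079071], [-0.2199999988079071, 0.20999999344348907], [-0.019999999552965164, 0.1899999976158142], [0.019999999552965164, 0.09000000357627869], [0.33000001311302185, -0.0], [-0.10000000149011612, -0.07000000029802322], [0.029999999329447746, 0.0], [-0.029999999329447746, 0.25999999046325684]]
```

View pics/t8.png

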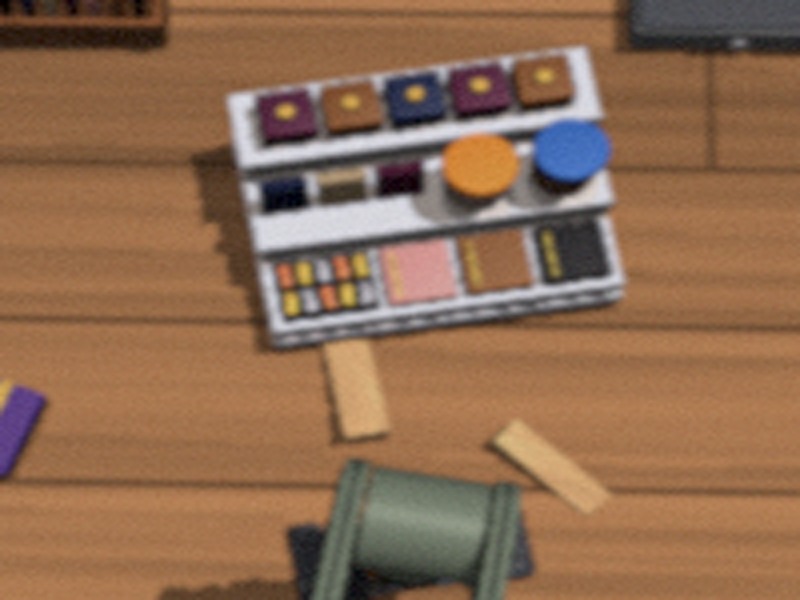

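View pics/s8.png

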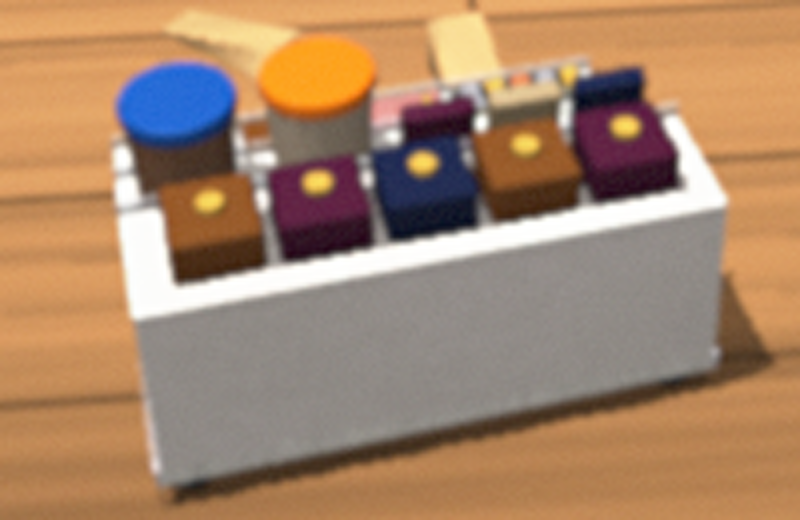

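```bash
python3 -c "
from workcell import env
print(env.job_done(), env.state()['time_s'])"
```

```text
the job is handed in; nothing more can be done
the job is handed in; nothing more can be done
```

I slid the largest wooden wedge, thin end first, under the display's front edge about 94 mm left of its middle, then let go, backed the arm away and handed the job in at about 22 s.

- **Push:** it stayed near 4–5 N while the front left corner lifted. It then climbed to about 12 N within about 1 mm of wedge travel, and in the scene camera the display stopped moving, so I took the back right foot to be down. I stopped there, eased the push off and opened the gripper.
- **After release:** the display's position in the scene pictures held before and after. Both cups are standing, the front corners have not visibly shifted, and nothing else in view has moved. The tool reads close to zero force.
- **Level:** I inferred it from the force climb and the display stopping. I did not measure the angle, because the cameras only resolve about 2–3 mm.
- **Disagreement:** estimates of the display's turn on the counter differed slightly, 10.7° by the wrist camera and 11.3° by the top camera. I used about 11°.
- **Wedge pressure:** on the way in, the wedge briefly pressed on the counter with up to about 9 N, and I raised it to correct that.

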